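Air the bench kiln at the set angle

ROBOT

A 6-joint arm with a two-finger parallel gripper is mounted at the origin on the work surface. World frame = base frame: x ahead of the robot, y to its left, z up, the work surface at z = 0. Lengths are in mm, angles in rad, forces in N, time in s.
With the tool pointing down it reaches from about 250 to 725 mm from the base axis. Payload 9.7 kg.
Tool frame: the origin (TCP) lies midway between the tips of the shut fingers; the grasp point (between the pads) lies ctrl.tcp_to_grasp behind it (ctrl.tcp_to_grasp is the distance from the TCP to the grasp point, in mm); z points along the fingers, y is the line along which they close (so a half turn about z gives the same grasp; the last joint's range is limited). The gripper opens to 85 mm and grips with 20 to 120 N. Pads are 22 mm wide; open, the fingers measure 114 mm over their backs; the gripper's body (76 mm by 85 mm) begins 54 mm behind the grasp point. The pads swing forward as they close: fully open they stand 13 mm farther back than shut.
Start: joints at [1.305, 0.087, 0.176, 1.66, 0, 1.571], TCP at [144.472, 530.683, 231.284] pointing down, gripper open.
Joint ranges: [-3.13, 3.13], [-0.85, 1.81], [-1.15, 1.24], [-2.2, 2.28], [-1.44, 1.52], [-3.14, 3.14]. Speed limits (rad/s): [2.22, 2.22, 2.57, 3.14, 3.14, 3.14].

INTERFACE

Orientations are given as a unit quaternion [x, y, z, w].
In Python, from bench import monitor, imaging, order, spotter, ctrl gives the robot as it stands. The module is installed in compiled form; this text tells all that it offers.
- The arm moves only by the tool jog_arm, never from a script. Its argument "deltas" is a list of rows, each a list of 6 numbers: the shift along the tool's x, y, z in units of 0.15 m (1.0 is 0.15 m), then the turn, a rotation vector about the tool's x, y, z in units of 2 pi rad (1.0 is 2 pi rad). In form: [[x, y, z, ax, ay, az], ...]. A call has 1 to 5 rows; each row is the pose to reach, as a shift and turn from the pose commanded when the call began, along the tool's axes at that moment, turning the shorter way round; what a row does not reach only later rows make up. A row lasts 1/10 s, in which the tool goes at most 50 mm and 8.59 degrees, less where a joint would pass 70% of its speed; a pose out of reach is approached as far as the arm can. A call with a number of a shift or a turn outside -1 to 1 is refused whole. A call with a gripper value outside its range is refused whole. "grip" is the closure, from 0 (fully open) to 1 (shut), set as the call begins (left out, the last holds). The fingers move at their own pace and stop on an object; "force" is the grip in N (left out, the last holds). Time passes only in rows, so rows that repeat a pose let the fingers close. It gives the time, the measured TCP pose, the force, the opening and the grip force at its end, in the units of the state.
- monitor.observe(): the state, without advancing time (a new reading comes with each control period).
- imaging.capture(name): name is "scene" or "top" or "wrist"; returns the picture (420x560x3 uint8, blue, green, red); there is no depth.
- imaging.camera_params(name): a dict with "intrinsics" (3x3 intrinsics, pixels), "k1" (the pictures are not rectified: a ray, as slopes to the right and down, at radius r is drawn at 1 + k1 r^2 times it, then the intrinsics apply), "view" (4x4, takes a point from world to camera coordinates). Camera axes: x right, y down, z forward; pixel columns grow to the right and rows downward; lengths in mm; the calibration is good to about 2 mm. A picture is of the moment at which its call begins: read the wrist's pose just before it. camera_params takes no time and is no camera call; for the wrist camera it gives the pose at the moment of the call.
- order.finish_job(): hands the job in; it is judged then, once.
Trained networks look in the newest picture that a camera, given by its name, has taken for a name from the list of things; names that differ only in an ending like _2 or _b are one class to them, and where a whole thing is asked for, a point or a joint stands for the part that bears it (a point fixed in the world has none). Each returns a list of dicts, best first, with "score" (0 to 1); they miss things now and then, are a little off and sometimes report something else, mostly with a low value. They report only what shows in the picture. A call takes as long as a camera call. They do not tell look-alikes from the thing itself.
- spotter.recognise(camera, name): "xy" ([column, row] in pixels, amid what is visible of it).
- spotter.regions_of(camera, name): "region" (420x560 bool, what is visible of it) and "xy" ([column, row] in pixels, amid what is visible of it).
- spotter.spot_point(camera, name): "xy" ([column, row] in pixels: a listed point, or the origin of a listed thing).
The state is a dict: "t": time; "qpos": joint angles; "dq": joint speeds; "tau": joint torques, N m; "position": TCP position; "orientation": TCP orientation; "wrist_force": force on the tool from outside, world axes, zero at the start; "torque": the same for the moment, N m; "opening": finger opening in mm; "grip_force": force on a finger pad.
Only numpy, scipy, OpenCV 4.12 (cv2) and the standard library are available. Lean on these libraries where they do the work, as an engineer would, in place of code of your own. Each camera call takes 0.05 s, during which the arm holds its last target. There are 200 camera calls.

TASK

The cold bench kiln has to be aired: lift the loose vent cap out of its lid and set it down gently, upright, on the round cork mat. Then raise the kiln's sprung lid (it has a wooden handle) until the lid lines up with the red pointer beside it, within about 4 degrees, and finish there still holding the lid up with the gripper, because it springs shut if let go. Leave the pointer and everything else on the bench as it is.

Things in the scene. Friction and masses are not known exactly. Their poses are not given: they have to be found in the camera images.
- kiln: grey bench kiln, a fixed box 220 (x) x 240 (y) x 122 mm high with a pale hinged lid. Origin: centre of its underside on the bench; x points from its front (handle side) to its back (hinge side), y to its left, z up. The hinge line runs along y at x = +110 mm, z = 122 mm. The shut lid's top is at z = 150 mm. On the left side (y = +124 to +138 mm) stand a curved aluminium quadrant, up to about 130 mm above the hinge line, and the red pointer.
- kiln_lid (a joint): angle of the lid in rad: 0 shut, grows as the front of the lid rises, stop at 1.3. A spring plus the lid's weight always pull it shut: about 4 to 5 N at the handle (along its arc) when shut, about 5.5 to 6.5 N at 0.8 rad. The lid is 220 x 240 x 28 mm; a blue stripe runs along the lower part of its left edge.
- kiln_lid_hinge (a point): middle of the lid's hinge line, in the plane of the lid's underside; its axes turn with the lid (x and z as the kiln's when shut).
- kiln_lid_handle (a point): centre of the lid's handle: a round wooden bar, 18 mm thick and 110 mm long along the kiln's y, its axis 45 mm above the lid's top, carried by dark posts at y = +-65 mm. When the lid is shut it is at x = -80 mm, y = 0, z = 195 mm of the kiln. In the lid it is 190 mm ahead of the hinge line, 73 mm above the underside. Pinched (60 N is enough) it turns between the pads, so the gripper can stay pointing down.
- pointer (a joint): angle of the red set pointer in rad, on the same hinge line and scale as kiln_lid (0 level, pointing forward): the lid is at the mark when both values are equal. It is set between 0.4 and 0.8 rad, differs every time, and stays by friction; do not move it.
- pointer_tip (a point): tip of the red pointer, a bar 165 mm long, 9 mm high, 6 mm wide, on the kiln's left side, 135 mm from the kiln's middle plane. With the lid at the mark, the pointer covers the blue stripe on the lid's left edge when seen from the left side.
- vent_cap: loose vent cap, 56 mm high in all, 70 to 160 g. Origin: centre of its underside; z along its axis, up. From below: pale stem 32 mm across, 14 mm high; terracotta flange 54 mm across, 8 mm thick; wooden knob 24 mm across, 34 mm tall. It starts with its stem in the 38 mm vent hole of the lid and the flange on the lid's top (origin at x = +35 mm, y = 0, z = 136 mm of the kiln); it lifts straight up. It can stand on its stem.
- cork_mat: round cork mat, 120 mm across, 8 mm thick, fixed to the bench, left or right of the kiln. Origin: centre of its underside.
- nugget_tray: fixed blue tray, 110 x 110 x 30 mm, with glass nuggets, on the other side of the kiln from the mat; not needed.
- pliers: pliers with orange handles, 160 mm long, 14 mm high, lying loose on the bench; leave alone.
- lead_knife: flat-bladed knife, 170 mm long, lying loose; leave alone.
- square: wood and steel try square, 180 mm long, lying loose; leave alone.
- pen_pot: aluminium pot, 76 mm across, with pens up to 165 mm high, loose; leave alone.
- tub: clear plastic tub of beads, 110 x 90 x 65 mm, loose; leave alone.
- glass_piece: green glass offcut, 90 x 60 x 5 mm, lying loose; leave alone.
Mind the look-alikes: they are no part of the job. Of the things like the vent_cap, leave any that is blue; of the rest the larger one is meant.

How it is judged:
By the outcome, as a careful person would: the job done as asked, in the order asked, and still so for the second after the job is handed in, while the arm keeps its last pose, push and grip.
It also fails if it takes over 54 s, if anything falls off the work surface, if the arm or the gripper's body presses on something with over 40 N, if the wrist force passes 120 N, or if a joint passes its speed limit or range.

## Working session

There is one attempt and no reset: what is moved stays moved. The work goes in short steps, Python scripts to look and compute and a tool call to move; the robot and the scene stay as the last step left them, time stands still between calls to the robot, and variables do not carry over. Pictures are saved under pics/ and viewed, at most 10 in all, crops included, and the job is handed in when it is done.

Besides the shell and the picture viewer there is one more tool, called after "Emit:" by a JSON object that holds its "method" and its "body". jog_arm: Moves the arm, as the interface text tells. Shifts and turns lie within -1 to 1; 1 stands for 0.15 m of shift or 2 pi rad of turn. Its arguments: {"type":"object","properties":{"deltas":{"type":"array"},"grip":{"type":"number"},"force":{"type":"number"}},"required":["deltas"]}

```bash
mkdir -p pics; python3 - <<'E'
from bench import monitor, imaging, order, spotter, ctrl
import cv2
s=monitor.observe();print({k:s[k] for k in('t','position','orientation','opening')},ctrl.tcp_to_grasp)
for n in("scene","top"):
    cv2.imwrite(f"pics/{n}0.png",imaging.capture(n))
    p=imaging.camera_params(n);print(n,p)
    for t in("vent_cap","cork_mat","kiln_lid_hinge","kiln_lid_handle","pointer_tip","kiln"):
        print(t,[(r['xy'],round(r['score'],2)) for r in spotter.spot_point(n,t)])
E
```

```text
{'t': 0.0, 'position': array([144.40984666, 530.47061274, 230.58669772]), 'orientation': array([ 1.32513077e-01,  9.91181035e-01, -6.58148024e-04, -8.62602817e-05]), 'opening': 85.33573934403694} 18.700000000000003
scene {'intrinsics': array([[474.31337345,   0.        , 284.0463134 ],
       [  0.        , 474.31337345, 199.81995727],
       [  0.        ,   0.        ,   1.        ]]), 'k1': 0.016574065506599577, 'view': array([[ 1.38191279e-01,  9.90333628e-01,  1.19363330e-02,
        -1.28514305e+01],
       [ 7.61865180e-01, -9.85946806e-02, -6.40187892e-01,
        -3.46121521e+02],
       [-6.32822738e-01,  9.75622600e-02, -7.68125632e-01,
         1.66066582e+03],
       [ 0.00000000e+00,  0.00000000e+00,  0.00000000e+00,
         1.00000000e+00]])}
vent_cap [([299.9, 219.5], 0.87), ([284.3, 306.2], 0.86), ([317.5, 298.6], 0.63)]
cork_mat [([173.3, 219.2], 0.86), ([300.8, 217.0], 0.59)]
kiln_lid_hinge [([313.7, 249.3], 0.78)]
kiln_lid_handle [([289.4, 167.5], 0.69), ([302.8, 214.3], 0.25)]
pointer_tip [([353.5, 167.2], 0.76)]
kiln []
top {'intrinsics': array([[473.52204959,   0.        , 286.62306532],
       [  0.        , 473.52204959, 206.0490529 ],
       [  0.        ,   0.        ,   1.        ]]), 'k1': -0.04272190124533441, 'view': array([[ 2.85523894e-02, -9.99583435e-01,  4.20915200e-03,
        -1.00459981e+02],
       [-9.92550152e-01, -2.88499411e-02, -1.18371775e-01,
         5.86450840e+02],
       [ 1.18443899e-01, -7.97997440e-04, -9.92960425e-01,
         1.34868944e+03],
       [ 0.00000000e+00,  0.00000000e+00,  0.00000000e+00,
         1.00000000e+00]])}
vent_cap [([294.7, 143.4], 0.59), ([271.2, 189.4], 0.55), ([265.1, 162.0], 0.49), ([265.7, 148.4], 0.46)]
cork_mat [([375.7, 248.0], 0.94)]
kiln_lid_hinge [([264.7, 162.6], 0.83)]
kiln_lid_handle [([269.7, 233.3], 0.95)]
pointer_tip [([213.7, 202.1], 0.42), ([427.3, 223.0], 0.35)]
kiln [([271.4, 206.2], 0.67)]
```

```bash
cat > h.py <<'E'
from bench import monitor, imaging, order, spotter, ctrl
import numpy as np, cv2
from scipy.spatial.transform import Rotation as R
def ray(n,xy,p=None):
    p=p or imaging.camera_params(n);K=p['intrinsics'];V=p['view']
    d=np.array([(xy[0]-K[0,2])/K[0,0],(xy[1]-K[1,2])/K[1,1]]);u=d.copy()
    for _ in range(20):u=d/(1+p['k1']*(u@u))
    Rm=V[:3,:3];return -Rm.T@V[:3,3],Rm.T@np.array([*u,1.])
def atz(n,xy,z,p=None):
    o,d=ray(n,xy,p);return o+d*(z-o[2])/d[2]
def proj(n,X,p=None):
    p=p or imaging.camera_params(n);V=p['view'];K=p['intrinsics']
    c=(V[:3,:3]@np.asarray(X,float).T).T+V[:3,3];u=c[...,:2]/c[...,2:];u=u*(1+p['k1']*(u**2).sum(-1,keepdims=True))
    return u*K[0,0]+K[:2,2]
def deltas(pos,quat=None):
    "shift/turn in jog units from present measured pose"
    s=monitor.observe();r=R.from_quat(s['orientation'])
    d=r.inv().apply(np.array(pos)-s['position'])/150
    t=(r.inv()*R.from_quat(quat)).as_rotvec()/(2*np.pi) if quat is not None else np.zeros(3)
    return np.r_[d,t].round(4)
E
python3 - <<'E'
from h import *
print("mat",atz("scene",(173.3,219.2),0),atz("top",(375.7,248),0))
print("handle",atz("scene",(289.4,167.5),195),atz("top",(269.7,233.3),195))
print("hinge",atz("scene",(313.7,249.3),122),atz("top",(264.7,162.6),122))
print("kiln",atz("top",(271.4,206.2),0))
for q in((299.9,219.5),(284.3,306.2),(317.5,298.6)):print("cap",atz("scene",q,136),atz("scene",q,0))
for q in((294.7,143.4),(271.2,189.4),(265.1,162),(265.7,148.4)):print("captop",atz("top",q,136),atz("top",q,0))
E
```

```text
mat [ 477.9065985  -365.24602063    0.        ] [ 475.41442878 -351.87864306    0.        ]
handle [506.07590887 -46.47403856 195.        ] [498.40765383 -42.02606076 195.        ]
hinge [707.64077285 -16.7071729  122.        ] [698.04617166 -19.33475245 122.        ]
kiln [591.50066493 -37.97327381   0.        ]
cap [626.73751744 -37.10443588 136.        ] [524.58709601 -15.43254995   0.        ]
cap [ 851.02378578 -106.87076122  136.        ] [782.09478659 -95.53270701   0.        ]
cap [842.72130521 -33.69728466 136.        ] [772.5625374  -11.52072937   0.        ]
captop [ 751.34207531 -100.71448062  136.        ] [ 786.18353483 -102.66860021    0.        ]
captop [621.40757645 -40.22954103 136.        ] [642.36798819 -35.72198689   0.        ]
captop [696.78350888 -21.05839371 136.        ] [725.79641575 -14.50276448   0.        ]
captop [734.91357778 -21.39841207 136.        ] [767.99996254 -14.87910737   0.        ]
```

View pics/scene0.png

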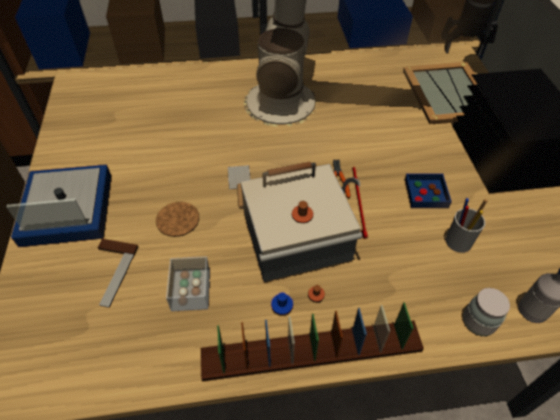

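View pics/top0.png

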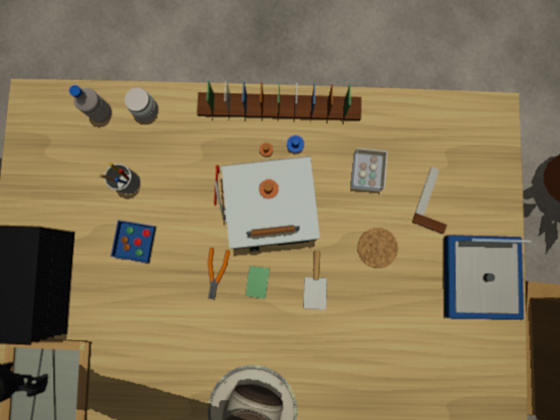

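The scene view shows the real terracotta cap in the lid at (303,212). The look-alikes, blue (282,303) and small terracotta (317,293), stand behind the kiln. The mat is at (177,218) and the red pointer is near (358,205). The top view agrees, with the cap at (269,189) and the mat at (377,248).

```bash
cat >> h.py <<'E'
def Q(deg): # tool down, tool y at world angle deg
    a=np.radians(deg);y=np.array([np.cos(a),np.sin(a),0]);z=np.array([0,0,-1.])
    return R.from_matrix(np.c_[np.cross(y,z),y,z])
def plan(wps,start=None):
    s=monitor.observe();p,r=(np.array(s['position']),R.from_quat(s['orientation'])) if start is None else start
    for P,deg in wps:
        P=np.array(P,float);g=Q(deg)
        while True:
            d=r.inv().apply(P-p)/150;t=(r.inv()*g).as_rotvec()/(2*np.pi)
            f=min(1,1/max(abs(d).max(),1e-9),.119/max(np.linalg.norm(t),1e-9))
            row=np.round(np.r_[d*f,t*f],3);print(row.tolist(), "dist",round(np.linalg.norm(row[:3])*150),"->",end=" ")
            p=p+r.apply(row[:3]*150);r=r*R.from_rotvec(row[3:]*2*np.pi);print(p.round(0))
            if f==1:break
    return p,r
E
python3 - <<'E'
from h import *
from scipy.optimize import least_squares
obs=[("scene",(289.4,167.5),(-80,0,195)),("top",(269.7,233.3),(-80,0,195)),("scene",(313.7,249.3),(110,0,122)),("top",(264.7,162.6),(110,0,122)),
("scene",(299.9,219.5),(35,0,136)),("top",(271.2,189.4),(35,0,136)),("top",(271.4,206.2),(0,0,0))]
P={n:imaging.camera_params(n) for n in("scene","top")}
def W(q,X):c,s=np.cos(q[2]),np.sin(q[2]);return np.array([q[0]+c*X[0]-s*X[1],q[1]+s*X[0]+c*X[1],X[2]])
f=lambda q:np.concatenate([proj(n,W(q,X),P[n])-xy for n,xy,X in obs])
r=least_squares(f,[590,-36,.1],x_scale=[1,1,.01],loss='soft_l1');print(r.x,f(r.x).round(1))
# overlay of kiln lid corners
for X in((35,0,136),(-80,0,195)):print(W(r.x,X))
print([proj("top",W(r.x,(x,y,150)),P["top"]).round() for x in(-110,110) for y in(-120,120)])
plan([((250,450,330),60),((560,-35,330),5)])
E
```

```text
[ 5.88881912e+02 -3.62499709e+01  1.31800008e-01] [ 0.1  1.   2.  -4.3 -2.8 -3.2  0.9  0.1  2.  -1.2 -3.1 -0.9 -0.6  0.9]
[623.57835529 -31.65031461 136.        ]
[509.57575662 -46.76347099 195.        ]
[array([318., 237.]), array([228., 246.]), array([309., 156.]), array([221., 165.])]
[-0.82, -0.334, -0.658, 0.0, 0.0, 0.041] dist 165 -> [250. 450. 330.]
[-1.0, -0.519, -0.0, 0.0, -0.0, 0.045] dist 169 -> [341. 308. 330.]
[-1.0, -0.198, -0.0, 0.0, -0.0, 0.041] dist 153 -> [423. 179. 330.]
[-1.0, 0.061, -0.0, 0.0, -0.0, 0.04] dist 150 -> [504.  52. 330.]
[-0.656, 0.213, -0.0, 0.0, -0.0, 0.027] dist 103 -> [560. -35. 330.]
```

Emit:
{"method": "jog_arm", "body": {"deltas": [[-0.82,-0.334,-0.658,0,0,0.041],[-0.82,-0.334,-0.658,0,0,0.041],[-0.82,-0.334,-0.658,0,0,0.041],[-0.82,-0.334,-0.658,0,0,0.041],[-0.82,-0.334,-0.658,0,0,0.041]], "grip": 0}}

```text
t: 1.2
position: [251.4, 449.6, 331.6]
orientation: [0.26, 0.966, 0.001, 0.0]
wrist_force: [-0.3, 0.3, -0.2]
opening: 85.2
grip_force: 0.0
```

Emit:
{"method": "jog_arm", "body": {"deltas": [[-1,-0.519,0,0,0,0.045],[-1,-0.519,0,0,0,0.045],[-1,-0.519,0,0,0,0.045],[-1,-0.519,0,0,0,0.045],[-1,-0.519,0,0,0,0.045]]}}

```text
t: 1.7
position: [341.4, 306.5, 329.0]
orientation: [0.393, 0.919, -0.001, -0.0]
wrist_force: [-0.7, 0.9, 0.3]
opening: 85.1
grip_force: 0.0
```

Emit:
{"method": "jog_arm", "body": {"deltas": [[-1,-0.198,0,0,0,0.041],[-1,-0.198,0,0,0,0.041],[-1,-0.198,0,0,0,0.041],[-1,-0.198,0,0,0,0.041],[-1,-0.198,0,0,0,0.041]]}}

```text
t: 2.2
position: [423.5, 179.2, 328.9]
orientation: [0.508, 0.862, -0.001, -0.001]
wrist_force: [0.2, 0.7, -0.8]
opening: 85.5
grip_force: 0.0
```

Emit:
{"method": "jog_arm", "body": {"deltas": [[-1,0.061,0,0,0,0.04],[-1,0.061,0,0,0,0.04],[-1,0.061,0,0,0,0.04],[-1,0.061,0,0,0,0.04],[-1,0.061,0,0,0,0.04]]}}

```text
t: 2.7
position: [504.3, 53.5, 329.1]
orientation: [0.611, 0.792, -0.0, -0.001]
wrist_force: [-0.0, 0.2, 0.8]
opening: 85.6
grip_force: 0.0
```

Emit:
{"method": "jog_arm", "body": {"deltas": [[-0.656,0.213,0,0,0,0.027],[-0.656,0.213,0,0,0,0.027],[-0.656,0.213,0,0,0,0.027],[-0.656,0.213,0,0,0,0.027]]}}

```text
t: 3.1
position: [560.2, -33.4, 329.3]
orientation: [0.676, 0.737, -0.0, -0.001]
wrist_force: [-0.8, 0.4, 0.1]
opening: 85.8
grip_force: 0.0
```

```bash
python3 - <<'E'
from h import *
s=monitor.observe();print(s['t'],s['position'],s['orientation'],s['qpos'].round(2),s['wrist_force'])
p=imaging.camera_params("wrist");cv2.imwrite("pics/w1.png",imaging.capture("wrist"));print(p['view'].round(2))
for t,z in(("vent_cap",136),("kiln_lid_handle",195),("kiln_lid_hinge",122),("pointer_tip",170)):
    for r in spotter.spot_point("wrist",t):print(t,r['xy'],round(r['score'],2),atz("wrist",r['xy'],z,p).round(1))
E
```

```text
3.1 [560.21170361 -33.36502161 329.30375037] [ 6.75533906e-01  7.37328554e-01 -2.50071477e-04 -6.94536276e-04] [-0.06  0.18  0.48  1.87  0.    1.42] [-0.84403851  0.37046024  0.09402687]
[[ 1.0000e+00  9.0000e-02 -0.0000e+00 -5.5558e+02]
 [ 8.0000e-02 -9.5000e-01  2.9000e-01 -1.4481e+02]
 [ 2.0000e-02 -2.9000e-01 -9.6000e-01  4.5033e+02]
 [ 0.0000e+00  0.0000e+00  0.0000e+00  1.0000e+00]]
vent_cap [434.4, 217.3] 0.98 [715.1 -58.9 136. ]
vent_cap [348.7, 184.4] 0.88 [623.1 -32.9 136. ]
vent_cap [434.8, 159.8] 0.62 [703.4  -1.1 136. ]
vent_cap [148.2, 20.3] 0.48 [427.7  99.5 136. ]
kiln_lid_handle [221.9, 206.9] 0.93 [510.1 -48.2 195. ]
kiln_lid_hinge [419.0, 179.9] 0.72 [697.3 -24.7 122. ]
pointer_tip [311.2, 4.3] 0.57 [568.2 114.7 170. ]
```

View pics/w1.png

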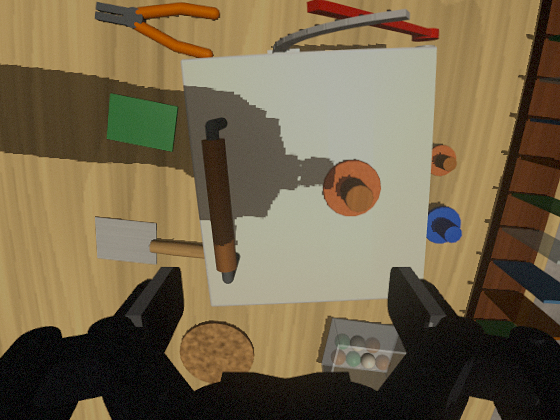

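The wrist view shows the lid from (183,60) to (424,300), the cap's flange at (352,187) with knob top at (360,197), the handle from (215,127) to (229,272), and the pointer at the top from (309,7) to (438,34).

```bash
python3 - <<'E'
from h import *
from scipy.optimize import least_squares
p=imaging.camera_params("wrist")
P={n:imaging.camera_params(n) for n in("scene","top","wrist")}
c=[atz("wrist",q,150,p) for q in((183,60),(437,47),(424,300),(212,305))]
print(np.round(c,1), "ctr",np.mean(c,0))
print("cap",atz("wrist",(352,187),158,p),atz("wrist",(360,197),192,p),"handle ends",atz("wrist",(215,127),195,p),atz("wrist",(229,272),195,p))
obs=[("wrist",q,X) for q,X in(((183,60),(-110,120,150)),((437,47),(110,120,150)),((424,300),(110,-120,150)),((212,305),(-110,-120,150)),((352,187),(35,0,154)),((360,197),(35,0,192)),((222,200),(-80,0,195)))]
def W(q,X):c,s=np.cos(q[2]),np.sin(q[2]);return np.array([q[0]+c*X[0]-s*X[1],q[1]+s*X[0]+c*X[1],X[2]])
f=lambda q:np.concatenate([proj(n,W(q,X),P[n])-xy for n,xy,X in obs])
r=least_squares(f,[590,-36,.1],x_scale=[1,1,.01],loss='soft_l1');q=r.x;print(q,f(q).round(1))
print("cap",W(q,(35,0,136)),"handle",W(q,(-80,0,195)))
tip=lambda a:W(q,(110-165*np.cos(a),135,122+165*np.sin(a)))
for n,xy in(("wrist",(311,4.3)),("top",(213.7,202.1)),("scene",(353.5,167.2))):
    print(n,[(round(a,2),np.hypot(*(proj(n,tip(a),P[n])-xy)).round(1),proj(n,tip(a),P[n]).round()) for a in np.arange(.4,.81,.1)])
E
```

```text
[[ 463.    66.8  150. ]
 [ 680.7   97.8  150. ]
 [ 718.  -146.9  150. ]
 [ 495.5 -171.6  150. ]] ctr [589.31119011 -38.47557698 150.        ]
cap [622.00691806 -30.63582607 158.        ] [622.5045327  -30.93681566 192.        ] handle ends [501.59801793  15.60624693 195.        ] [ 517.79116463 -107.57751578  195.        ]
[ 5.88457851e+02 -3.63371115e+01  1.39210808e-01] [-0.2 -0.5  0.   0.1 -2.2 -6.   0.7 -0.9  0.3 -0.   0.6  0.7 -0.4  5.5]
cap [623.1192544  -31.48045545 136.        ] handle [509.23178577 -47.43803952 195.        ]
wrist [(np.float64(0.4), np.float64(58.8), array([257.,  27.])), (np.float64(0.5), np.float64(49.1), array([265.,  22.])), (np.float64(0.6), np.float64(36.3), array([277.,  17.])), (np.float64(0.7), np.float64(20.1), array([292.,  12.])), (np.float64(0.8), np.float64(1.5), array([311.,   6.]))]
top [(np.float64(0.4), np.float64(19.1), array([219., 221.])), (np.float64(0.5), np.float64(15.6), array([218., 217.])), (np.float64(0.6), np.float64(11.6), array([217., 213.])), (np.float64(0.7), np.float64(7.0), array([215., 209.])), (np.float64(0.8), np.float64(1.9), array([214., 204.]))]
scene [(np.float64(0.4), np.float64(9.4), array([345., 171.])), (np.float64(0.5), np.float64(7.1), array([347., 169.])), (np.float64(0.6), np.float64(5.0), array([349., 168.])), (np.float64(0.7), np.float64(2.9), array([351., 167.])), (np.float64(0.8), np.float64(0.9), array([353., 166.]))]
```

```bash
python3 - <<'E'
from h import *
plan([((622.8,-31.2,240),8),((622.8,-31.2,163),8)])
E
```

```text
[-0.023, 0.421, 0.605, 0.0, 0.0, -0.008] dist 111 -> [623. -31. 240.]
[-0.0, -0.001, 0.513, 0.0, 0.0, -0.0] dist 77 -> [623. -31. 163.]
```

Emit:
{"method": "jog_arm", "body": {"deltas": [[-0.023,0.421,0.1,0,0,-0.008],[-0.023,0.421,0.4,0,0,-0.008],[-0.023,0.421,0.6,0,0,-0.008],[-0.023,0.421,0.605,0,0,-0.008]]}}

```text
t: 3.75
position: [621.7, -31.9, 234.0]
orientation: [0.657, 0.754, -0.003, -0.003]
wrist_force: [-0.0, 0.1, -0.2]
opening: 85.5
grip_force: 0.0
```

Emit:
{"method": "jog_arm", "body": {"deltas": [[0,0,0.25,0,0,0],[0,0,0.45,0,0,0],[0,0,0.513,0,0,0],[0,0,0.513,0,0,0]]}}

```text
t: 4.15
position: [622.8, -32.6, 163.4]
orientation: [0.657, 0.754, 0.0, 0.0]
wrist_force: [-0.4, 0.4, 0.6]
opening: 85.5
grip_force: 0.0
```

Emit:
{"method": "jog_arm", "body": {"deltas": [[0,0,0,0,0,0],[0,0,0,0,0,0],[0,0,0,0,0,0],[0,0,0,0,0,0],[0,0,0,0,0,0]], "grip": 1, "force": 30}}

```text
t: 4.65
position: [623.5, -33.1, 163.1]
orientation: [0.657, 0.754, 0.0, 0.0]
wrist_force: [-0.4, -0.6, 5.1]
opening: 23.5
grip_force: 29.9
```

Emit:
{"method": "jog_arm", "body": {"deltas": [[0,0,-0.05,0,0,0],[0,0,-0.15,0,0,0],[0,0,-0.35,0,0,0],[0,0,-0.65,0,0,0],[0,0,-0.8,0,0,0]]}}

```text
t: 5.15
position: [623.3, -33.0, 286.2]
orientation: [0.657, 0.754, 0.001, 0.001]
wrist_force: [0.2, -0.0, -0.7]
opening: 22.8
grip_force: 29.8
```

```bash
python3 - <<'E'
from h import *
s=monitor.observe();print(s['t'],s['position'],s['opening'],s['wrist_force'])
P={n:imaging.camera_params(n) for n in("top","scene","wrist")}
for n in P:
    imaging.capture(n)
    for r in spotter.regions_of(n,"cork_mat")[:2]:
        ys,xs=np.nonzero(r['region']);print(n,r['score'],len(xs),(xs.min(),xs.max(),ys.min(),ys.max()),atz(n,(xs.mean(),ys.mean()),8,P[n]).round(1))
plan([((580,-165,290),-5),((477,-356,290),-15)])
E
```

```text
5.15 [623.28667458 -32.99847939 286.21364196] 22.78332580875404 [ 0.15996514 -0.01642504 -0.71298575]
top 0.85 1274 (np.int64(357), np.int64(397), np.int64(228), np.int64(267)) [ 476.6 -355.5    8. ]
scene 0.59 1226 (np.int64(155), np.int64(198), np.int64(201), np.int64(236)) [ 483.2 -354.5    8. ]
wrist 0.59 63864 (np.int64(86), np.int64(385), np.int64(31), np.int64(322)) [556.2 -23.    8. ]
wrist 0.5 224 (np.int64(130), np.int64(182), np.int64(358), np.int64(396)) [ 466.5 -372.8    8. ]
[-0.833, -0.404, -0.062, -0.0, -0.0, 0.036] dist 139 -> [ 580. -165.  290.]
[-1.0, -0.428, 0.001, -0.0, 0.0, 0.021] dist 163 -> [ 503. -309.  290.]
[-0.345, -0.097, 0.0, -0.0, 0.0, 0.006] dist 54 -> [ 477. -356.  290.]
```

Emit:
{"method": "jog_arm", "body": {"deltas": [[-0.833,-0.404,-0.062,0,0,0.036],[-0.833,-0.404,-0.062,0,0,0.036],[-0.833,-0.404,-0.062,0,0,0.036],[-0.833,-0.404,-0.062,0,0,0.036]]}}

```text
t: 5.85
position: [578.4, -168.9, 290.6]
orientation: [0.74, 0.673, -0.001, -0.0]
wrist_force: [0.2, -0.0, -0.9]
opening: 23.2
grip_force: 29.9
```

Emit:
{"method": "jog_arm", "body": {"deltas": [[-1,-0.428,0,0,0,0.021],[-1,-0.428,0,0,0,0.021],[-1,-0.428,0,0,0,0.021],[-1,-0.428,0,0,0,0.021],[-1,-0.428,0,0,0,0.021]]}}

```text
t: 6.35
position: [501.7, -309.9, 290.4]
orientation: [0.782, 0.623, -0.0, -0.001]
wrist_force: [0.1, 0.5, -1.5]
opening: 22.9
grip_force: 29.9
```

Emit:
{"method": "jog_arm", "body": {"deltas": [[-0.345,-0.097,0.2,0,0,0.006],[-0.345,-0.097,0.53,0,0,0.006],[-0.345,-0.097,0.8,0,0,0.006],[-0.345,-0.097,0.95,0,0,0.006],[-0.345,-0.097,0.95,0,0,0.006]]}}

```text
t: 6.85
position: [476.3, -353.3, 144.4]
orientation: [0.792, 0.61, -0.001, -0.004]
wrist_force: [0.3, 1.2, -0.9]
opening: 22.8
grip_force: 29.9
```

```bash
python3 - <<'E'
from h import *
s=monitor.observe();print(s['position'],R.from_quat(s['orientation']).as_matrix()[:,2],s['wrist_force'])
p=imaging.camera_params("wrist");cv2.imwrite("pics/w2.png",imaging.capture("wrist"))
for r in spotter.regions_of("wrist","cork_mat")[:2]:
    ys,xs=np.nonzero(r['region']);print(r['score'],len(xs),atz("wrist",(xs.mean(),ys.mean()),8,p).round(1))
E
```

```text
[ 476.26268973 -353.31504508  144.35967032] [-0.00584629  0.00489956 -0.99997091] [ 0.33649211  1.23725317 -0.9247896 ]
0.73 11482 [ 482.9 -338.2    8. ]
```

View pics/w2.png

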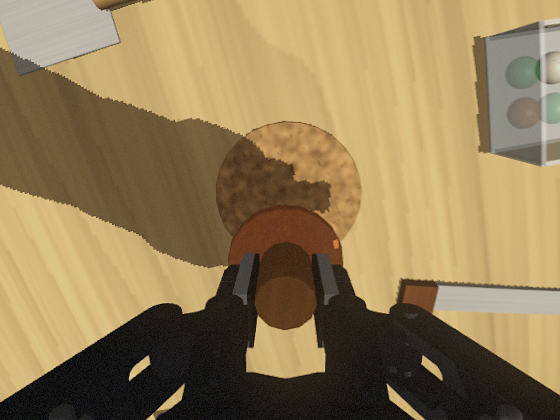

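The wrist view shows the cap upright in the fingers at (287,270). The mat circle is centred at about (289,194), and nothing is in the way.

```bash
python3 - <<'E'
from h import *
m=atz("wrist",(289,194),8);print(m)
plan([((m[0],m[1],60),-15),((m[0],m[1],37),-15)])
E
```

```text
[ 481.59740556 -356.88911032    8.        ]
[-0.007, 0.028, 0.597, -0.0, -0.0, 0.001] dist 90 -> [ 482. -357.   60.]
[-0.0, -0.0, 0.153, -0.0, -0.0, -0.0] dist 23 -> [ 482. -357.   37.]
```

Emit:
{"method": "jog_arm", "body": {"deltas": [[-0.007,0.028,0.25,0,0,0.001],[-0.007,0.028,0.5,0,0,0.001],[-0.007,0.028,0.597,0,0,0.001],[-0.007,0.028,0.65,0,0,0.001],[-0.007,0.028,0.65,0,0,0.001]]}}

```text
t: 7.45
position: [481.6, -358.1, 52.5]
orientation: [0.794, 0.607, 0.0, 0.0]
wrist_force: [-1.0, -0.1, -0.4]
opening: 23.0
grip_force: 30.0
```

Emit:
{"method": "jog_arm", "body": {"deltas": [[0,0,0.03,0,0,0],[0,0,0.06,0,0,0],[0,0,0.085,0,0,0],[0,0,0.085,0,0,0]]}}

```text
t: 7.85
position: [480.9, -358.0, 38.6]
orientation: [0.795, 0.607, -0.0, -0.0]
wrist_force: [-0.6, -0.1, -0.3]
opening: 23.0
grip_force: 30.0
```

Emit:
{"method": "jog_arm", "body": {"deltas": [[0,0,0.007,0,0,0],[0,0,0.014,0,0,0],[0,0,0.018,0,0,0],[0,0,0.018,0,0,0]]}}

```text
t: 8.25
position: [481.0, -358.0, 36.1]
orientation: [0.795, 0.607, -0.0, -0.0]
wrist_force: [-0.1, -0.2, -1.7]
opening: 22.9
grip_force: 30.0
```

Emit:
{"method": "jog_arm", "body": {"deltas": [[0,0,0.004,0,0,0],[0,0,0.008,0,0,0],[0,0,0.008,0,0,0]]}}

```text
t: 8.55
position: [481.1, -358.1, 35.3]
orientation: [0.795, 0.607, 0.0, 0.0]
wrist_force: [-0.4, 0.4, 2.2]
opening: 23.1
grip_force: 30.4
```

Emit:
{"method": "jog_arm", "body": {"deltas": [[0,0,0,0,0,0],[0,0,0,0,0,0],[0,0,0,0,0,0],[0,0,0,0,0,0],[0,0,0,0,0,0]], "grip": 0}}

```text
t: 9.05
position: [481.0, -358.0, 34.9]
orientation: [0.795, 0.607, -0.0, -0.0]
wrist_force: [0.0, 0.4, -0.0]
opening: 85.4
grip_force: 0.0
```

Emit:
{"method": "jog_arm", "body": {"deltas": [[0,0,-0.1,0,0,0],[0,0,-0.35,0,0,0],[0,0,-0.65,0,0,0],[0,0,-1,0,0,0],[0,0,-1,0,0,0]]}}

```text
t: 9.55
position: [482.7, -359.3, 193.8]
orientation: [0.795, 0.607, 0.002, 0.005]
wrist_force: [0.4, 0.4, -0.2]
opening: 85.3
grip_force: 0.0
```

Emit:
{"method": "jog_arm", "body": {"deltas": [[0,0,-0.3,0,0,0],[0,0,-0.65,0,0,0],[0,0,-0.85,0,0,0],[0,0,-0.85,0,0,0]]}}

```text
t: 9.95
position: [481.4, -358.3, 318.8]
orientation: [0.795, 0.607, 0.001, 0.004]
wrist_force: [0.3, 0.1, 0.6]
opening: 85.2
grip_force: 0.0
```

```bash
python3 - <<'E'
from h import *
s=monitor.observe();print(s['t'],s['position'],s['opening'])
w=imaging.capture("wrist");a=imaging.capture("scene")[120:340,120:400]
cv2.imwrite("pics/c3.png",np.hstack([cv2.resize(w,(400,300)),cv2.resize(a,(382,300))]))
plan([((400,-220,310),-5),((509.2,-47.4,310),8)])
E
```

```text
9.95 [ 481.43689648 -358.34360641  318.7699127 ] 85.2473826976627
[0.747, -0.764, 0.022, 0.0, 0.0, -0.028] dist 160 -> [ 400. -220.  310.]
[1.0, 0.513, -0.0, 0.0, 0.0, -0.03] dist 169 -> [490. -77. 310.]
[0.187, 0.146, -0.0, 0.0, 0.0, -0.007] dist 36 -> [509. -47. 310.]
```

View pics/c3.png

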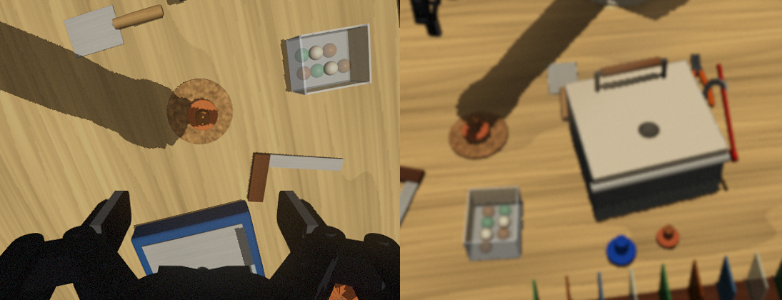

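The cap stands upright in the middle of the mat: wrist crop (200,113), scene crop (478,130). The lid's vent hole is empty at (649,130). Next is the handle.

Emit:
{"method": "jog_arm", "body": {"deltas": [[0.747,-0.764,0.022,0,0,-0.028],[0.747,-0.764,0.022,0,0,-0.028],[0.747,-0.764,0.022,0,0,-0.028],[0.747,-0.764,0.022,0,0,-0.028],[0.747,-0.764,0.022,0,0,-0.028]]}}

```text
t: 10.55
position: [398.9, -218.5, 309.1]
orientation: [0.738, 0.675, 0.0, 0.0]
wrist_force: [0.2, -0.2, -0.3]
opening: 85.6
grip_force: 0.0
```

Emit:
{"method": "jog_arm", "body": {"deltas": [[1,0.513,0,0,0,-0.03],[1,0.513,0,0,0,-0.03],[1,0.513,0,0,0,-0.03],[1,0.513,0,0,0,-0.03],[1,0.513,0,0,0,-0.03]]}}

```text
t: 11.05
position: [491.8, -76.0, 307.2]
orientation: [0.67, 0.742, -0.001, -0.001]
wrist_force: [0.7, 0.2, -0.6]
opening: 85.7
grip_force: 0.0
```

```bash
python3 - <<'E'
from h import *
s=monitor.observe();print(s['t'],s['position'],s['opening'])
p=imaging.camera_params("wrist");cv2.imwrite("pics/w4.png",imaging.capture("wrist"))
for t,z in(("kiln_lid_handle",195),("kiln_lid_hinge",122),("pointer_tip",240)):
    for r in spotter.spot_point("wrist",t):print(t,r['xy'],round(r['score'],2),atz("wrist",r['xy'],z,p).round(1))
for r in spotter.regions_of("wrist","kiln_lid_handle")[:1]:
    ys,xs=np.nonzero(r['region']);print(len(xs),xs.min(),xs.max(),ys.min(),ys.max())
plan([((509.2,-47.4,250),8),((509.2,-47.4,176.3),8)])
E
```

```text
11.05 [491.78569116 -75.97643432 307.23334002] 85.669591828053
kiln_lid_handle [312.9, 168.6] 0.94 [509.9 -48.5 195. ]
kiln_lid_hinge [506.5, 151.3] 0.96 [699.  -24.8 122. ]
pointer_tip [261.9, 348.6] 0.27 [ 485.7 -173.2  240. ]
69655 264 539 0 286
[0.194, 0.149, 0.393, -0.0, 0.0, -0.007] dist 69 -> [509. -47. 250.]
[0.0, 0.0, 0.491, -0.0, 0.0, 0.0] dist 74 -> [509. -47. 176.]
```

View pics/w4.png

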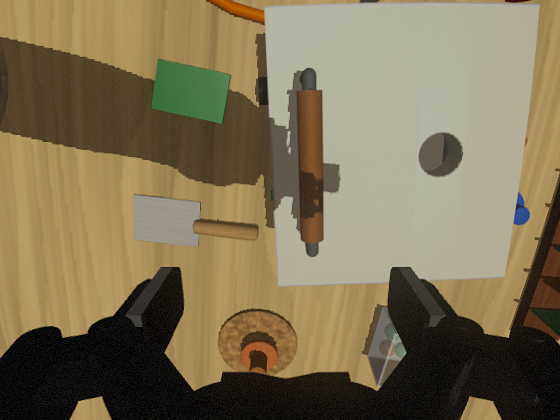

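The handle bar runs from (310,90) to (313,240), centred near (312,167). That agrees with the earlier fit of (509,-48).

Emit:
{"method": "jog_arm", "body": {"deltas": [[0.196,0.149,0.2,0,0,-0.007],[0.196,0.149,0.393,0,0,-0.007],[0.196,0.149,0.393,0,0,-0.007]]}}

```text
t: 11.6
position: [508.0, -46.3, 246.6]
orientation: [0.655, 0.755, -0.002, -0.002]
wrist_force: [-1.3, 0.0, 1.4]
opening: 85.3
grip_force: 0.0
```

Emit:
{"method": "jog_arm", "body": {"deltas": [[0,0,0.2,0,0,0],[0,0,0.4,0,0,0],[0,0,0.49,0,0,0],[0,0,0.49,0,0,0]]}}

```text
t: 12.0
position: [508.6, -46.6, 176.3]
orientation: [0.655, 0.755, -0.001, -0.001]
wrist_force: [-0.4, 1.0, 0.5]
opening: 85.3
grip_force: 0.0
```

Emit:
{"method": "jog_arm", "body": {"deltas": [[0,0,0,0,0,0],[0,0,0,0,0,0],[0,0,0,0,0,0],[0,0,0,0,0,0],[0,0,0,0,0,0]], "grip": 1, "force": 60}}

```text
t: 12.5
position: [506.9, -46.2, 177.1]
orientation: [0.655, 0.756, -0.002, -0.001]
wrist_force: [-3.2, 0.2, 5.1]
opening: 16.2
grip_force: 58.6
```

```bash
python3 - <<'E'
from h import *
s=monitor.observe();print(s['t'],s['position'],s['opening'],s['wrist_force'])
p0=np.array(s['position']);yaw=.139;r0=R.from_quat(s['orientation'])
rr,ph=np.hypot(190,73),np.arctan2(73,190)
for th in np.arange(.1,.85,.1):
    dx=rr*(np.cos(ph)-np.cos(ph+th));dz=rr*(np.sin(ph+th)-np.sin(ph))
    print(round(th,2),(r0.inv().apply([dx*np.cos(yaw),dx*np.sin(yaw),dz])/150).round(3))
E
```

```text
12.5 [506.93567185 -46.22309507 177.13421882] 16.150111372784654 [-3.18398784  0.16025242  5.12939324]
0.1 [-0.     0.054 -0.124]
0.2 [-0.001  0.121 -0.243]
0.3 [-0.001  0.199 -0.354]
0.4 [-0.001  0.287 -0.456]
0.5 [-0.002  0.386 -0.55 ]
0.6 [-0.002  0.493 -0.633]
0.7 [-0.002  0.608 -0.705]
0.8 [-0.003  0.73  -0.765]
```

Emit:
{"method": "jog_arm", "body": {"deltas": [[0,0.024,-0.062,0,0,0],[0,0.054,-0.124,0,0,0],[0,0.085,-0.185,0,0,0],[0,0.121,-0.243,0,0,0],[0,0.121,-0.243,0,0,0]]}}

```text
t: 13.0
position: [524.2, -43.8, 213.6]
orientation: [0.655, 0.756, -0.003, -0.002]
wrist_force: [-20.2, -4.3, 4.4]
opening: 15.9
grip_force: 59.5
```

Emit:
{"method": "jog_arm", "body": {"deltas": [[0,-0.015,0,0,0,0],[0,0.01,-0.055,0,0,0],[0,0.055,-0.111,0,0,0],[0,0.055,-0.111,0,0,0]]}}

```text
t: 13.4
position: [535.0, -42.3, 230.6]
orientation: [0.655, 0.756, -0.001, -0.001]
wrist_force: [-8.7, -2.7, -1.9]
opening: 15.8
grip_force: 59.8
```

Emit:
{"method": "jog_arm", "body": {"deltas": [[0,0.038,-0.053,0,0,0],[0,0.083,-0.102,0,0,0],[0,0.13,-0.15,0,0,0],[0,0.178,-0.196,0,0,0],[0,0.178,-0.196,0,0,0]]}}

```text
t: 13.9
position: [561.2, -38.6, 260.9]
orientation: [0.655, 0.756, -0.001, -0.0]
wrist_force: [-11.5, -3.7, 5.4]
opening: 16.0
grip_force: 59.7
```

```bash
python3 - <<'E'
from h import *
s=monitor.observe();print(s['t'],s['position'],s['opening'],s['wrist_force'])
a=imaging.capture("scene");b=imaging.capture("top");
cv2.imwrite("pics/c5.png",np.hstack([cv2.resize(a[120:280,220:400],None,fx=2.2,fy=2.2),cv2.resize(b[140:300,190:340],None,fx=2.2,fy=2.2)]))
E
```

```text
13.9 [561.18306237 -38.64490665 260.85817397] 15.99885912418512 [-11.51574209  -3.72653124   5.44977489]
```

View pics/c5.png

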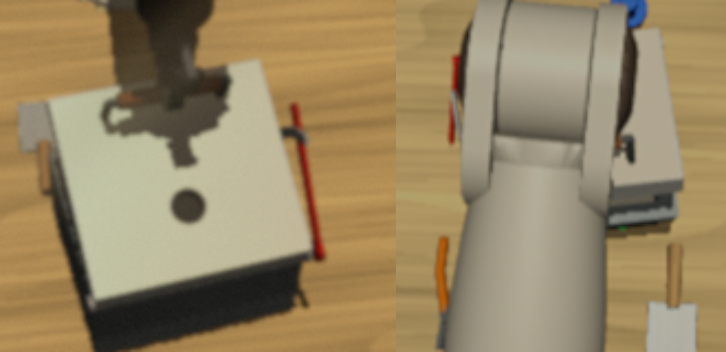

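The scene crop shows the lid raised to about 0.5 rad, with the red pointer from (296,105) to (320,258), not touched. I'll refine the pointer angle by fitting it to the red pixels.

```bash
cat > fit.py <<'E'
from h import *
from scipy.optimize import minimize
s=monitor.observe();pw=imaging.camera_params("wrist")
def T(p,q):M=np.eye(4);M[:3,:3]=R.from_quat(q).as_matrix();M[:3,3]=p;return M
H=pw['view']@T(s['position'],s['orientation'])
w1=dict(pw);w1['view']=H@np.linalg.inv(T([560.21170361,-33.36502161,329.30375037],[6.75533906e-01,7.37328554e-01,-2.50071477e-04,-6.94536276e-04]))
print(w1['view'].round(2)[:,3])
V={"w1":w1,"top0":imaging.camera_params("top"),"scene0":imaging.camera_params("scene")}
roi={"w1":(290,0,450,50),"top0":(205,155,228,215),"scene0":(338,155,380,245)}
M={}
for n in V:
    im=cv2.imread(f"pics/{n}.png").astype(int);b,g,r=im[...,0],im[...,1],im[...,2]
    m=(r>1.9*g)&(r>2.2*b)&(r>50);x0,y0,x1,y1=roi[n];z=np.zeros_like(m);z[y0:y1,x0:x1]=m[y0:y1,x0:x1];M[n]=z
    ys,xs=np.nonzero(z);print(n,len(xs),xs.min(),xs.max(),ys.min(),ys.max())
def W(q,X):
    c,sn=np.cos(q[2]),np.sin(q[2]);X=np.asarray(X,float);return np.c_[q[0]+c*X[:,0]-sn*X[:,1],q[1]+sn*X[:,0]+c*X[:,1],X[:,2]]
def mask(n,q,a,S=8):
    B=np.array([(u,y,v) for u in(0,165) for y in(132,138) for v in(-4.5,4.5)],float)
    X=np.c_[110-B[:,0]*np.cos(a)+B[:,2]*np.sin(a),B[:,1],122+B[:,0]*np.sin(a)+B[:,2]*np.cos(a)]
    h=cv2.convexHull((proj(n and None or None,W(q,X),V[n])*16).round().astype(np.int32)) 
    o=np.zeros((420,560),np.uint8);cv2.fillConvexPoly(o,h,1,shift=4);return o>0
def cost(n,q,a):
    o=mask(n,q,a);return 1-(o&M[n]).sum()/max(1,(o|M[n]).sum())
q=np.array([588.5,-36.5,.139])
A=np.arange(.4,.86,.02)
for n in V:
    best=min((cost(n,q+[dx,dy,0],a),round(a,3),dx,dy) for a in A for dx in(-4,-2,0,2,4) for dy in(-4,-2,0,2,4));print(n,best,"at q:",min((cost(n,q,a),round(a,2)) for a in A))
E
python3 fit.py
```

```text
[-555.49 -144.86  450.36    1.  ]
w1 1280 307 438 0 40
top0 60 214 218 165 204
scene0 278 338 367 167 237
w1 (np.float64(0.38742071881606766), np.float64(0.8), 2, 0) at q: (np.float64(0.4056902002107482), np.float64(0.82))
top0 (np.float64(0.625), np.float64(0.78), 4, -2) at q: (np.float64(0.6428571428571428), np.float64(0.84))
scene0 (np.float64(0.5450121654501217), np.float64(0.82), 4, 0) at q: (np.float64(0.5653206650831354), np.float64(0.78))
```

Three views agree on a pointer angle of about 0.79–0.80 rad. The lid is at about 0.50, so I'm raising it the rest of the way.

Emit:
{"method": "jog_arm", "body": {"deltas": [[0,0.04,-0.044,0,0,0],[0,0.095,-0.085,0,0,0],[0,0.15,-0.123,0,0,0],[0,0.21,-0.157,0,0,0],[0,0.21,-0.157,0,0,0]]}}

```text
t: 14.5
position: [592.0, -34.3, 285.2]
orientation: [0.655, 0.756, -0.001, 0.0]
wrist_force: [-14.7, -4.4, 10.4]
opening: 16.1
grip_force: 59.5
```

Emit:
{"method": "jog_arm", "body": {"deltas": [[0,0.03,-0.013,0,0,0],[0,0.06,-0.027,0,0,0],[0,0.11,-0.051,0,0,0],[0,0.11,-0.051,0,0,0]]}}

```text
t: 14.9
position: [608.6, -32.0, 294.1]
orientation: [0.655, 0.756, 0.0, 0.001]
wrist_force: [-12.9, -3.7, 17.0]
opening: 15.8
grip_force: 61.1
```

```bash
python3 - <<'E'
from h import *
s=monitor.observe();print(s['t'],s['position'],s['opening'],s['wrist_force'])
d=np.array(s['position'])-[506.9,-46.2,177.1];u=d[0]*np.cos(.139)+d[1]*np.sin(.139)
print("chord",2*np.arcsin(np.hypot(u,d[2])/2/np.hypot(190,73)))
a=imaging.capture("scene");b=imaging.capture("top")
for n in("scene","top"):
    for t in("kiln_lid_hinge","kiln_lid_handle","pointer_tip"):print(n,t,[(r['xy'],round(r['score'],2)) for r in spotter.spot_point(n,t)][:2])
cv2.imwrite("pics/c6.png",np.hstack([cv2.resize(a[110:270,230:400],None,fx=2.3,fy=2.3,interpolation=2),cv2.resize(b[140:300,190:360],None,fx=2.3,fy=2.3,interpolation=2)]))
E
```

```text
14.9 [608.59887083 -31.97497231 294.11983644] 15.807042850592035 [-12.91083257  -3.74850264  16.99686491]
chord 0.7848878308992268
scene kiln_lid_hinge [([313.0, 248.2], 0.82), ([240.7, 185.8], 0.54)]
scene kiln_lid_handle [([303.2, 164.3], 0.63)]
scene pointer_tip [([352.1, 164.7], 0.62)]
top kiln_lid_hinge [([129.4, 183.7], 0.35)]
top kiln_lid_handle []
top pointer_tip [([214.7, 200.7], 0.4)]
```

View pics/c6.png

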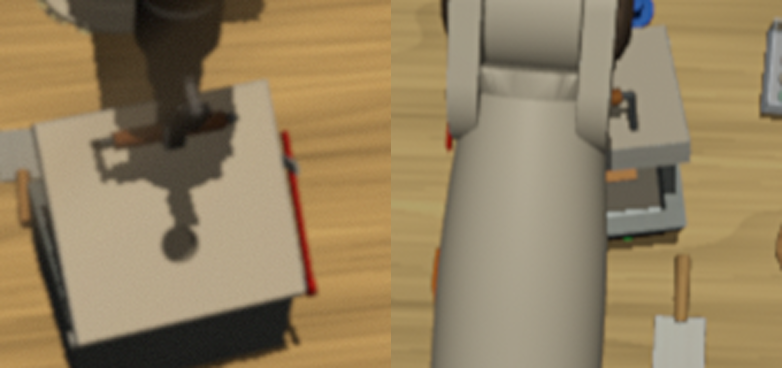

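```bash
python3 - <<'E'
from h import *
q=[588.5,-36.5,.139]
def L(x,y,z,t):
    X=110+x*np.cos(t)+z*np.sin(t);Z=122-x*np.sin(t)+z*np.cos(t);c,s=np.cos(q[2]),np.sin(q[2]);return np.array([q[0]+c*X-s*y,q[1]+s*X+c*y,Z])
for t in(.7,.75,.8,.85):print(t,[proj("scene",L(-220,y,28,t)).round(1) for y in(120,-120)],proj("scene",L(0,120,28,t)).round(1),"top",[proj("top",L(-220,-120,z,t)).round(1) for z in(0,28)])
f=lambda x,y:(230+x/2.3,110+y/2.3);print("seen",f(268,83),f(33,125),f(303,290),"top",(190+297/2.3,140+157/2.3),(190+297/2.3,140+134/2.3))
E
```

```text
0.7 [array([343.8, 144. ]), array([243.8, 163.3])] [362.4 235.7] top [array([319.4, 212.9]), array([319.1, 204.5])]
0.75 [array([345.4, 144.1]), array([244.4, 163.6])] [362.5 236.3] top [array([319.2, 209.5]), array([318.9, 200.7])]
0.8 [array([347.1, 144.4]), array([245.1, 164.2])] [362.6 236.8] top [array([319.1, 206. ]), array([318.7, 196.7])]
0.85 [array([348.8, 145. ]), array([245.9, 165. ])] [362.7 237.4] top [array([318.9, 202.3]), array([318.4, 192.5])]
seen (346.5217391304348, 146.08695652173913) (244.34782608695653, 164.34782608695653) (361.7391304347826, 236.08695652173913) top (319.13043478260875, 208.26086956521738) (319.13043478260875, 198.2608695652174)
```

Emit:
{"method": "jog_arm", "body": {"deltas": [[0,0.012,-0.006,0,0,0],[0,0.012,-0.006,0,0,0],[0,0.012,-0.006,0,0,0],[0,0.012,-0.006,0,0,0]]}}

```text
t: 15.7
position: [610.1, -31.8, 294.9]
orientation: [0.655, 0.755, 0.0, 0.001]
wrist_force: [-11.6, -3.2, 14.7]
opening: 15.9
grip_force: 60.9
```

```bash
python3 - <<'E'
from h import *
s=monitor.observe();print(s['position'],s['wrist_force'],s['opening'])
print(order.finish_job())
E
```

```text
[610.14840847 -31.76846367 294.87319288] [-11.59174053  -3.1745181   14.74378199] 15.913373616376115
the job is handed in; nothing more can be done
None
```

The job is handed in: the vent cap stands upright on the cork mat, and the gripper is holding the lid at about 0.79 rad, against a pointer measured at about 0.79–0.80 rad; no verdict came back.

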